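# Run a flask on the press-to-start vortex mixer

### The job

The tweezers have been left lying across the sprung ring cradle of the vortex mixer: lay them flat on the floor of the steel instrument tray, beside the two spatulas and parallel to them, tips pointing the same way as the spatulas' blades. Then lift the stoppered round-bottom flask out of its cork ring by the neck, seat its bulb upright in the cradle and press it gently straight down until the cradle has sunk well past the middle of its travel, which is what keeps the mixer running. Finish while still holding the flask pressed down like this, and leave the spatulas and everything else on the bench where they are.

Things in the scene. Friction and masses are not known exactly. Their poses are not given: they have to be found in the camera images.
- mixer: press-to-start vortex mixer, fixed: squat round white housing, 112 mm across and 50 mm high, a black dial on its front (-x) side, and on top the ring cradle on a coil spring. Origin: centre of its underside, on the bench; z up
- cradle_rim (a point): centre of the cradle's upper rim, 90 mm above the bench when up; it moves down with the cradle. The cradle is an aluminium-banded black rubber ring, an open funnel inside: 72 mm outside and 62 mm inside at the rim, walls at 45 degrees, 16 mm deep, with a plate 20 mm under the rim. A seated bulb has its centre 14 mm above the rim (bulb's lowest point 18 mm below the rim)
- cradle (a joint): how far the cradle is pressed down: 0 up, 0.012 m at its hard stop. Its spring takes about 4 N to start and 0.9 N more per mm (about 11 N at 8 mm, 14 N at the stop). The flask's weight alone does not sink it
- flask: stoppered amber glass round-bottom flask standing upright in the cork ring, 0.11 to 0.18 kg, bottom-heavy: bulb 64 mm across, neck 23 mm across from 66 to 100 mm above the origin, lip 27 mm across up to 106 mm, white stopper 25 mm across up to 121 mm. Origin: lowest point of the bulb, z up along the neck
- flask_bulb (a point): centre of the flask's bulb, 32 mm above its lowest point
- cork_ring: loose cork flask ring, 86 mm outside, 48 mm hole, 28 mm high; origin: centre of its underside. The flask's lowest point rests 17 mm above the bench in it
- tray: shallow steel instrument tray, fixed, 220 mm long (its x), 150 mm wide (its y), rim 16 mm high, walls and floor 3 mm. Origin: centre of its underside, on the bench. Its +x end faces away from the robot; the spatulas lie along x on its -y half, blades towards +x; its +y half is empty
- spatula_a: steel micro spatula, 160 mm long, 6 mm thick rod with a 9 mm wide flat blade at one end, lying in the tray nearer the -y wall, about 53 mm from the tray's middle line. Origin: middle of its length, underside; the rod runs at -0.73 rad to its own x axis, blade at that end
- spatula_b: steel micro spatula, 160 mm long, 6 mm thick rod with a 9 mm wide flat blade at one end, lying in the tray about 30 mm from the tray's middle line, on its -y side. Origin: middle of its length, underside; the rod runs at -0.73 rad to its own x axis, blade at that end
- tweezers: pointed steel tweezers, 22 g, 120 mm long, 8 mm thick, 9 mm wide at the middle, lying flat across the cradle's rim at the start. Both ends are narrow: the arms stand widest apart (11 mm) a quarter of the length from the tips and bend in sharply to them; towards the joined end they close slowly. Origin: middle of the underside (axes slanting: see tweezers_mid)
- tweezers_mid (a point): middle of the tweezers, half-way up their thickness (4 mm above the underside); its x axis runs along the tweezers towards the tips, z up
- tweezers_tip (a point): the tweezers' tips, 60 mm from the middle, 4 mm above the underside
- tweezers_tail (a point): the tweezers' closed (joined) end, 60 mm from the middle, 4 mm above the underside
- beaker: bystander, leave alone: clear 100 ml beaker, 54 mm across, 70 mm high. Origin: centre of its underside
- timer: bystander, leave alone: bench timer, 56x66x18 mm. Origin: centre of its underside
- petri_dish: bystander, fixed: petri dish with lid, 61 mm across, 13 mm high. Origin: centre of its underside
- tape_roll: bystander, fixed: roll of paper tape lying flat, 104 mm across, 25 mm high. Origin: centre of its underside
- amber_bottle: bystander, fixed: amber bottle with black cap, 52 mm across, 114 mm high. Origin: centre of its underside
- dropper_bottle: bystander, leave alone: dropper bottle, 31 mm across, 70 mm high. Origin: centre of its underside
- small_vial: bystander, leave alone: screw-cap vial, 20 mm across, 55 mm high. Origin: centre of its underside

How it is judged:
On the way, in this order (a step that is already met when the one before it is completed fails the run):
1. the tweezers lie released, flat in the tray, parallel to the spatulas and tips the same way (x of tweezers_tip in the frame of tray between 0.015 and 0.107 m and x of tweezers_tail in the frame of tray between -0.107 and -0.015 m and y of tweezers_tip in the frame of tray between -0.071 and 0.071 m and z of each of tweezers_tip, tweezers_tail in the frame of tray below 0.0105 m and y of tweezers_tail in the frame of tray between -0.071 and 0.071 m and angle between the x axis of tweezers_mid and the x axis of tray, either way round below 0.3 rad and linear speed of tweezers below 0.02 m/s and contact force between the fingers and tweezers below 0.05 N), for 0.2 s.
2. the flask's bulb sits upright in the cradle, out of the cork ring (horizontal distance between flask_bulb and cradle_rim below 0.005 m and z of flask_bulb in the frame of cradle_rim below 0.019 m and angle between flask's own z axis and vertical below 0.15 rad and contact force between flask and cork_ring below 0.05 N), for 0.1 s.
At the end, for the whole second after the job is handed in: Tweezers released and flat on the tray floor, within 0.3 rad of the tray's x, tips over 15 mm past its middle towards +x, tail 15 mm the other way. Flask within 0.15 rad of upright, bulb within 5 mm of the cradle's axis, cradle held down over 7 mm with over 6 N, fingers on the flask, all still (all of step 1 and all of step 2 and value of joint cradle above 0.007 m and contact force between flask and cradle above 6 N and contact force between the fingers and flask above 3 N and linear speed of flask below 0.01 m/s and velocity of joint cradle below 0.01 m/s); the arm keeps its last pose, push and grip.
It fails at once if the flask is rammed against the cradle's stop (over 35 N) (contact force between flask and cradle above 35 N).
It fails at once if the flask is tipped far over (over 0.6 rad) (angle between flask's own z axis and vertical above 0.6 rad).
It fails at once if a spatula in the tray is shifted by over 25 mm (distance of any of spatula_a, spatula_b from where it was at the start of the episode above 0.025 m).
It fails at once if something else on the bench is shifted by over 30 mm (distance of any of beaker, timer, dropper_bottle, small_vial, cork_ring from where it was at the start of the episode above 0.03 m).
It also fails if it takes over 54 s, if anything falls off the work surface, if the arm or the gripper's body presses on something with over 40 N, if the wrist force passes 120 N, or if a joint passes its speed limit or range.

### The arm

A 6-joint arm with a two-finger parallel gripper is mounted at the origin on a cart in front of the work surface, level with it; the furniture and walls round the work are solid. World frame = base frame: x ahead of the robot, y to its left, z up, the work surface at z = 0. Lengths are in m, angles in rad, forces in N, time in s.
With the tool pointing down it reaches from about 0.25 to 0.85 m from the base axis. Payload 12.5 kg.
Tool frame: the origin (TCP) lies between the finger pads; the fingertips stand 22 mm ahead of it and the grasp point (between the pads) lies 3 mm ahead of it (env.finger_overhang is the distance from the TCP to the fingertips, in m); z points along the fingers, y is the line along which they close (so a half turn about z gives the same grasp; the last joint's range is limited). The gripper opens to 93 mm and grips with 3 to 60 N. Pads are 15 mm wide; open, the fingers measure 128 mm over their backs; the gripper's body (75 mm by 188 mm) begins 65 mm behind the grasp point.
Start: joints at [-1.19, 0.351, 1.652, -0, 1.139, -0.085], TCP at [0.247, -0.491, 0.241] pointing down, gripper open.
Joint ranges: [-2.75, 2.75], [-0.79, 2.1], [0.01, 2.65], [-1.57, 4.71], [0.07, 3.14], [-2.87, 2.87]. Speed limits (rad/s): [2.22, 2.22, 2.79, 3.14, 3.14, 3.14].

### API

Orientations are given as a unit quaternion [x, y, z, w].
In Python, from cell import env gives the robot as it stands.
- The arm moves only by the shell command python3 shift.py [FORCE], which reads ROWS from standard input. ROWS is a JSON object whose key "rows" holds a list of rows, 1 to 5 of them, each of 7 numbers: a rotation vector rx, ry, rz in parts of the range, where 1.0 means pi rad, then dx, dy, dz in a scale on which 1.0 is 0.75 m, then the finger opening in m; each row is the pose to reach, as a shift and turn from the pose commanded when the command began, along the tool's axes at that moment; what a row does not reach only later rows make up. A row lasts 1/10 s, in which the tool goes at most 0.05 m and 0.15 rad, less where a joint would pass 70% of its speed; a pose out of reach is approached as far as the arm can. The fingers move at their own pace and stop on an object; FORCE is the grip in N (left out, the last holds). Time passes only in rows, so rows that do not move let the fingers close. It prints the time, the measured TCP pose, the force, the opening and the grip force at its end. A shift or turn number past 1, either way, is cut back to 1. Input that does not fit is refused with a message, and nothing moves.
- env.observe(): the state, without advancing time (a new reading comes with each control period).
- env.capture(name): name is "scene" or "top" or "wrist"; returns a dict with "pixels" (400x640x3 uint8, blue, green, red), "fx", "fy", "cx", "cy" (pixels), "world_to_cam" (4x4, takes a point from world to camera coordinates). Camera axes: x right, y down, z forward; pixel columns grow to the right and rows downward; lengths in m; the calibration is good to about 2 mm. A picture is of the moment at which its call begins. There is no depth.
- env.job_done(): hands the job in; it is judged then, once.
The state is a dict: "time": time; "qpos": joint angles; "joint_vel": joint speeds; "tau": joint torques, N m; "ee_pos": TCP position; "orientation": TCP orientation; "ft_force": force on the tool from outside, world axes, zero at the start; "ft_torque": the same for the moment, N m; "opening": finger opening in m; "grasp_force": force on a finger pad.
Only numpy, scipy, OpenCV 4.12 (cv2) and the standard library are available. Lean on these libraries where they do the work, as an engineer would, in place of code of your own. Each camera call takes 0.05 s, during which the arm holds its last target. There are 200 camera calls.

## Working session

There is one attempt and no reset: what is moved stays moved. The work goes in short steps, Python scripts to look and compute and a shell command to move; the robot and the scene stay as the last step left them, time stands still between calls to the robot, and variables do not carry over. Pictures are saved under pics/ and viewed, at most 10 in all, crops included, and the job is handed in when it is done.

```bash
ls; mkdir -p pics
cat > h.py <<'E'
from cell import env
import numpy as np, cv2
from scipy.spatial.transform import Rotation as R
def snap(cam,name):
    c=env.capture(cam); cv2.imwrite(f'pics/{name}.png',c['pixels']); np.savez(f'pics/{name}.npz',K=[c['fx'],c['fy'],c['cx'],c['cy']],T=c['world_to_cam']); return c
def pt(name,u,v,z):
    d=np.load(f'pics/{name}.npz'); fx,fy,cx,cy=d['K']; T=d['T']
    r=T[:3,:3].T@np.array([(u-cx)/fx,(v-cy)/fy,1]); o=-T[:3,:3].T@T[:3,3]
    return o+r*(z-o[2])/r[2]
def proj(name,p):
    d=np.load(f'pics/{name}.npz'); fx,fy,cx,cy=d['K']; q=d['T'][:3,:3]@p+d['T'][:3,3]
    return fx*q[0]/q[2]+cx, fy*q[1]/q[2]+cy
E
python3 - <<'E'
from h import *
for n in('top','scene'):
    c=snap(n,n+'0'); print(n,c['fx'],c['cx'],c['cy'],c['world_to_cam'].round(3).tolist())
s=env.observe(); print(s['ee_pos'],R.from_quat(s['orientation']).as_matrix().round(3),s['time'])
E
```

```text
cell.py
pics
shift.py
top 478.8038765491388 317.87981722696406 195.04689780296758 [[-0.019, -1.0, 0.006, -0.274], [-0.997, 0.018, -0.077, 0.562], [0.077, -0.007, -0.997, 1.323], [0.0, 0.0, 0.0, 1.0]]
scene 454.18430544887246 320.3243047436068 205.3853076499689 [[0.756, -0.654, 0.025, -0.61], [-0.326, -0.408, -0.853, 0.138], [0.568, 0.636, -0.522, 1.268], [0.0, 0.0, 0.0, 1.0]]
[ 0.24695219 -0.49113186  0.24017446] [[ 0.893  0.449 -0.   ]
 [ 0.449 -0.893  0.001]
 [ 0.    -0.001 -1.   ]] 0.1
```

View pics/top0.png

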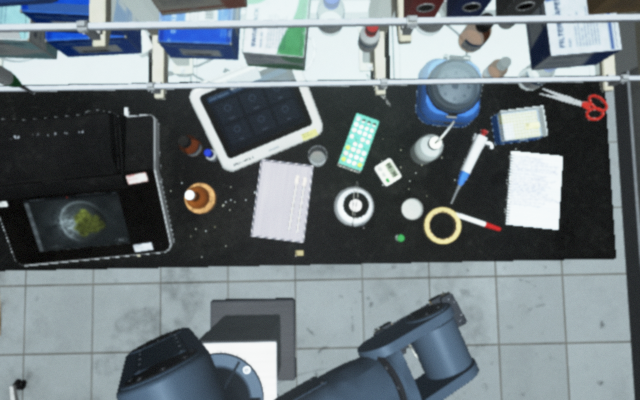

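View pics/scene0.png

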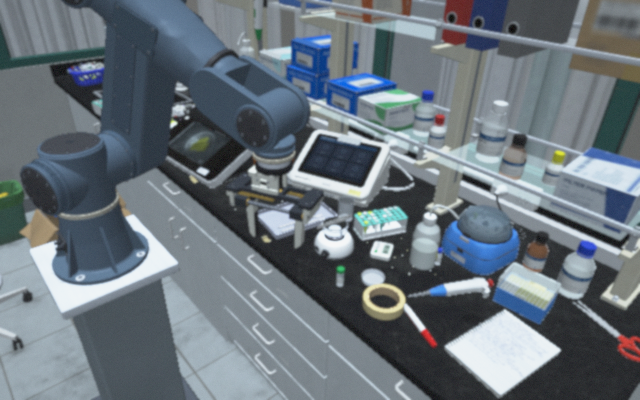

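The top view shows the tray near (283,201), the mixer near (354,207), the flask near (199,198) and the spatulas near x=290-300. I'll enlarge these areas.

Run:
```python
import cv2,numpy as np
a=cv2.imread('pics/top0.png')
m=cv2.resize(a[177:237,324:384],None,fx=9,fy=9,interpolation=cv2.INTER_CUBIC)
cv2.imwrite('pics/m0.png',m)
t=cv2.resize(a[145:255,175:325],None,fx=5,fy=5,interpolation=cv2.INTER_CUBIC)
cv2.imwrite('pics/t0.png',t)
```

```text
(no output)
```

View pics/m0.png

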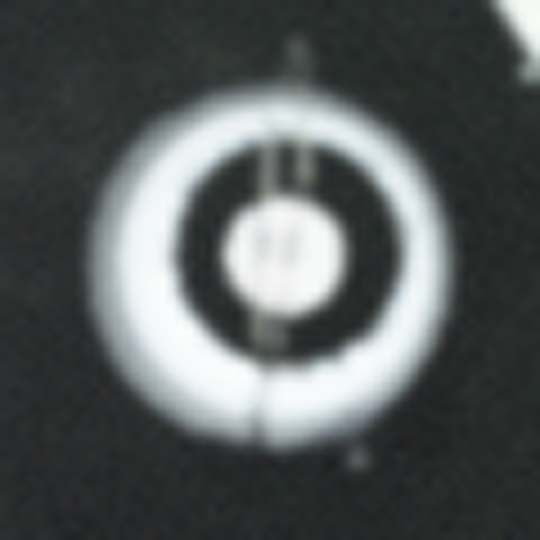

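View pics/t0.png

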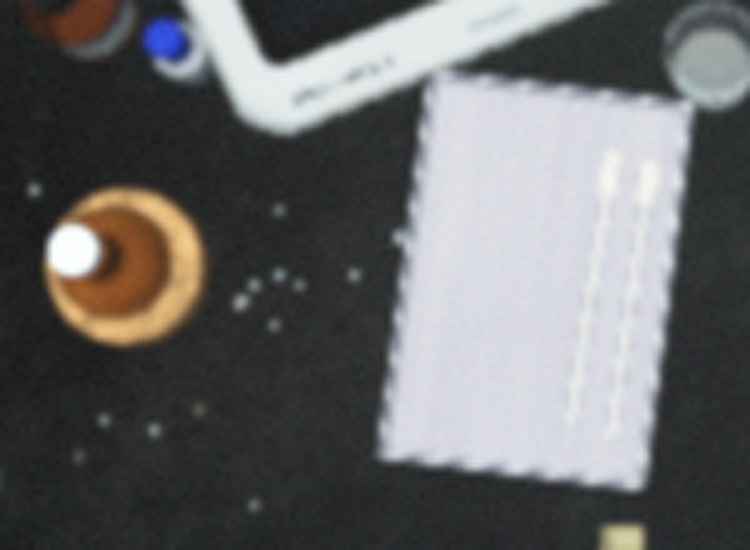

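The mixer crop shows the tweezers from (297,40) to (260,430), with the arms apart near the top, so the tips point to +x. The tray corners in the crop are at (432,72), (690,100), (645,490) and (380,458). Now the positions.

```bash
cat > m.py <<'E'
from h import *
f=lambda u,v,z:pt('top0',324+(u+.5)/9-.5,177+(v+.5)/9-.5,z)
g=lambda u,v,z:pt('top0',175+(u+.5)/5-.5,145+(v+.5)/5-.5,z)
print('tip,tail',f(298,40,.094),f(260,435,.094))
print('rim c',f(290,252,.09),'housing',f(270,268,.05))
print('tray',[g(*p,.016).round(3) for p in[(432,72),(690,100),(645,490),(380,458)]], np.mean([g(*p,.016) for p in[(432,72),(690,100),(645,490),(380,458)]],0))
print('spat',[g(*p,.006).round(3) for p in[(610,150),(568,430),(650,160),(610,440)]])
print('cork',g(124,268,.028),'stopper',g(74,250,.138), 'bulb',g(120,262,.05))
E
python3 m.py
```

```text
tip,tail [ 0.58668525 -0.38833216  0.094     ] [ 0.47004137 -0.37419619  0.094     ]
rim c [ 0.524029   -0.38472683  0.09      ] housing [ 0.52146905 -0.38194026  0.05      ]
tray [array([ 0.663, -0.125,  0.016]), array([ 0.644, -0.271,  0.016]), array([ 0.424, -0.242,  0.016]), array([ 0.445, -0.094,  0.016])] [ 0.54388013 -0.18316955  0.016     ]
spat [array([ 0.617, -0.225,  0.006]), array([ 0.459, -0.199,  0.006]), array([ 0.611, -0.248,  0.006]), array([ 0.452, -0.223,  0.006])]
cork [0.55339743 0.04649222 0.028     ] stopper [0.55489391 0.04564372 0.138     ] bulb [0.5550973  0.04339593 0.05      ]
```

The rows are not in the units I measure in: shifts go in shares of 0.75 m and turns go in shares of pi rad. I convert before sending: 0.225 m / 0.75 = 0.3, 0.045 m / 0.75 = 0.06, 0.587 rad / 3.1416 = 0.1868.

```bash
echo '{"rows": [[0, 0, 0.0382, 0.06, 0.0067, 0, 0.04], [0, 0, 0.0764, 0.12, 0.0133, 0, 0.04], [0, 0, 0.1146, 0.18, 0.02, 0, 0.04], [0, 0, 0.1528, 0.24, 0.0267, 0, 0.04], [0, 0, 0.1868, 0.3, 0.032, 0, 0.04]]}' | python3 shift.py 20
python3 - <<'E'
from h import *
s=env.observe(); M=R.from_quat(s['orientation']).as_matrix(); p=np.array(s['ee_pos'])
print(p,M.round(3)); print(M.T@(np.array([.528,-.381,p[2]])-p))
E
```

```text
time: 0.6
ee_pos: [0.4604, -0.4108, 0.2403]
orientation: [0.998, -0.063, -0.0, -0.0]
ft_force: [0.2, -0.6, 0.6]
opening: 0.0575
grasp_force: 0.0
[ 0.4604072  -0.410796    0.24032556] [[ 0.992 -0.126 -0.   ]
 [-0.126 -0.992  0.   ]
 [-0.    -0.    -1.   ]]
[ 6.33080156e-02 -3.80615773e-02 -1.48898492e-05]
```

In the tool's units: 0.063 m / 0.75 = 0.084, -0.038 m / 0.75 = -0.0507.

```bash
echo '{"rows": [[0, 0, 0, 0.0467, -0.0267, 0, 0.04], [0, 0, 0, 0.084, -0.0507, 0, 0.04], [0, 0, 0, 0.084, -0.0507, 0, 0.04], [0, 0, 0, 0.084, -0.0507, 0, 0.04]]}' | python3 shift.py
python3 - <<'E'
from h import *
s=env.observe(); print(s['ee_pos'])
snap('wrist','w1')
E
```

```text
time: 1.0
ee_pos: [0.5261, -0.3812, 0.24]
orientation: [0.998, -0.06, -0.0, -0.0]
ft_force: [-0.5, -0.0, 1.0]
opening: 0.04
grasp_force: 0.0
[ 0.52605665 -0.38124275  0.23999386]
```

View pics/w1.png

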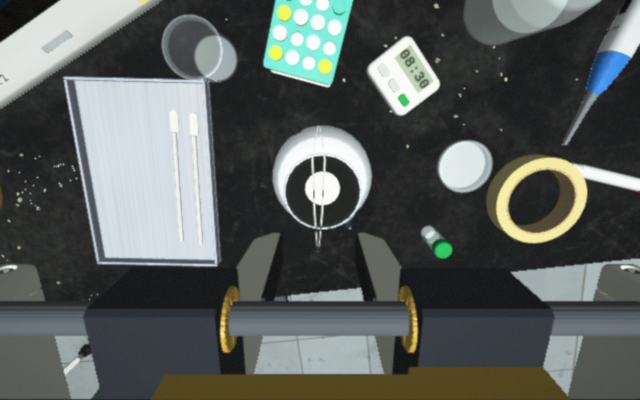

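The wrist view shows the tweezers between (319,127) and (318,247), but which end is the tips isn't clear. I'll zoom in.

Run:
```python
import cv2
a=cv2.imread('pics/w1.png')
cv2.imwrite('pics/w1c.png',cv2.resize(a[115:260,260:385],None,fx=4,fy=4,interpolation=cv2.INTER_CUBIC))
```

```text
(no output)
```

View pics/w1c.png

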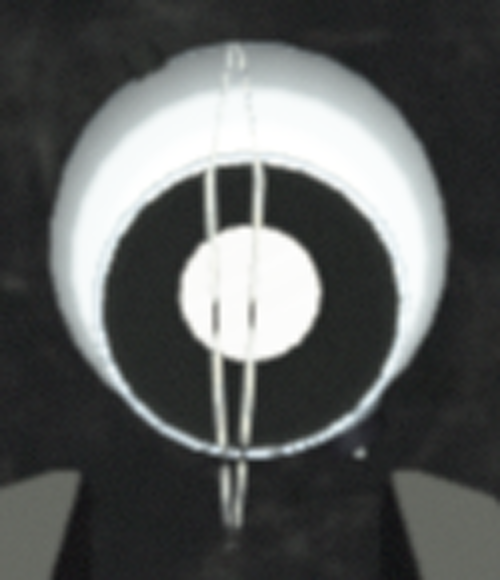

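The widest point, at crop y≈165, is a quarter of the length from the top end (y=42; bottom end 527). That puts the tips towards +x. The rim ellipse is centred at (250,310).

Run:
```python
from h import *
f=lambda u,v,z:pt('w1',260+(u+.5)/4-.5,115+(v+.5)/4-.5,z)
print('T',np.load('pics/w1.npz')['T'].round(3).tolist())
a,b=f(235,44,.094),f(232,528,.094); print(a,b,(a+b)/2,np.linalg.norm(a-b),np.arctan2(*(a-b)[1::-1]))
print('pads mid', (f(207,165,.098)+f(263,165,.098))/2,(f(212,320,.098)+f(254,320,.098))/2)
print('rim',f(250,310,.09),f(102,310,.09),f(400,310,.09),f(250,158,.09),f(250,461,.09))
g=lambda u,v,z:pt('w1',u,v,z)
for p in[(66,78),(209,80),(218,265),(98,264)]: print(g(*p,.016).round(4))
```

```text
T [[-0.12, -0.993, -0.0, -0.316], [-0.954, 0.115, 0.278, 0.513], [-0.276, 0.034, -0.96, 0.549], [0.0, 0.0, 0.0, 1.0]]
[ 0.58364893 -0.3889622   0.094     ] [ 0.46979519 -0.37446607  0.094     ] [ 0.52672206 -0.38171413  0.094     ] 0.11477286898738905 -0.12664094647052293
pads mid [ 0.55799977 -0.38586394  0.098     ] [ 0.52283629 -0.38115379  0.098     ]
rim [ 0.52254531 -0.38510511  0.09      ] [ 0.52669216 -0.35075178  0.09      ] [ 0.51834286 -0.41991897  0.09      ] [ 0.55792847 -0.38926781  0.09      ] [ 0.48495942 -0.38068327  0.09      ]
[ 0.66   -0.1278  0.016 ]
[ 0.6398 -0.2784  0.016 ]
[ 0.4242 -0.2432  0.016 ]
[ 0.4436 -0.0945  0.016 ]
```

Rim centre is about (0.523,-0.385) and the tweezers' middle about (0.527,-0.3815). I'll descend, grip and lift.

In the tool's units: 0.1255 m / 0.75 = 0.1673, 0.115 m / 0.75 = 0.1533.

```bash
echo '{"rows": [[0, 0, 0, 0, 0, 0.06, 0.03], [0, 0, 0, 0, 0, 0.12, 0.03], [0, 0, 0, 0, 0, 0.1533, 0.03], [0, 0, 0, 0, 0, 0.1673, 0.03], [0, 0, 0, 0, 0, 0.1673, 0.03]]}' | python3 shift.py; echo '{"rows": [[0, 0, 0, 0, 0, 0, 0], [0, 0, 0, 0, 0, 0, 0], [0, 0, 0, 0, 0, 0, 0], [0, 0, 0, 0, 0, 0, 0], [0, 0, 0, 0, 0, 0, 0]]}' | python3 shift.py 12
```

```text
time: 1.55
ee_pos: [0.525, -0.382, 0.1144]
orientation: [0.998, -0.061, -0.001, -0.001]
ft_force: [-0.5, 0.0, -0.5]
opening: 0.0298
grasp_force: 0.0
time: 2.05
ee_pos: [0.5264, -0.382, 0.1161]
orientation: [0.998, -0.061, 0.001, 0.001]
ft_force: [0.4, -0.1, 3.6]
opening: 0.0099
grasp_force: 12.0
```

```bash
echo '{"rows": [[0, 0, 0, 0, 0, -0.04, 0], [0, 0, 0, 0, 0, -0.0933, 0], [0, 0, 0, 0, 0, -0.1333, 0], [0, 0, 0, 0, 0, -0.1333, 0]]}' | python3 shift.py
python3 - <<'E'
from h import *
s=env.observe(); M=R.from_quat(s['orientation']).as_matrix(); p=np.array(s['ee_pos'])
print(M.T@(np.array([.545,-.155,p[2]])-p),p)
snap('wrist','w2')
a=cv2.imread('pics/w2.png')
cv2.imwrite('pics/w2c.png',cv2.resize(a[100:300,220:420],None,fx=3,fy=3,interpolation=cv2.INTER_CUBIC))
E
```

```text
time: 2.45
ee_pos: [0.5273, -0.3826, 0.2197]
orientation: [0.998, -0.06, 0.003, 0.002]
ft_force: [0.6, -0.5, -0.9]
opening: 0.0097
grasp_force: 12.0
[-0.0099327  -0.2281041  -0.00091866] [ 0.5273145  -0.38263612  0.21972452]
```

View pics/w2c.png

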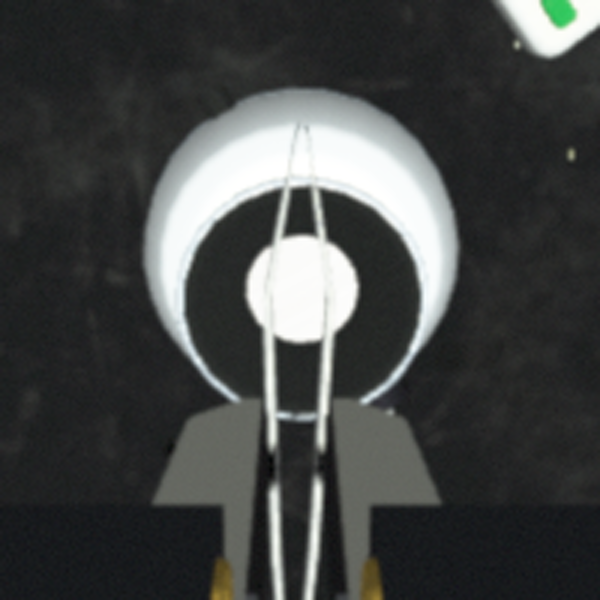

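Run:
```python
from h import *
s=env.observe(); M=R.from_quat(s['orientation']).as_matrix(); p=np.array(s['ee_pos'])
for z in(.199,.19,.18,.17,.16): print(z,pt('w2',321,141.7,z), pt('w2',321,141.7,z)-p)
mid=p+np.array([0,0,-.021]);d=M[:,0]
for t in(-.06,0,.06): print(proj('w2',mid+t*d))
print(M.round(3))
```

```text
0.199 [ 0.58507242 -0.39199205  0.199     ] [ 0.05853446 -0.00994324 -0.01798928]
0.19 [ 0.5841102 -0.3919795  0.19     ] [ 0.05757225 -0.00993069 -0.02698928]
0.18 [ 0.58304107 -0.39196555  0.18      ] [ 0.05650312 -0.00991674 -0.03698928]
0.17 [ 0.58197195 -0.39195161  0.17      ] [ 0.05543399 -0.0099028  -0.04698928]
0.16 [ 0.58090282 -0.39193766  0.16      ] [ 0.05436486 -0.00988885 -0.05698928]
(np.float64(316.00229062975944), np.float64(337.7659175147813))
(np.float64(315.7572895811781), np.float64(247.65220267785315))
(np.float64(315.46390002699286), np.float64(139.74073546142168))
[[ 0.993 -0.121  0.003]
 [-0.121 -0.993 -0.002]
 [ 0.003  0.002 -1.   ]]
```

In the tool's units: -0.229 m / 0.75 = -0.3053, 0.01 m / 0.75 = 0.0133.

```bash
echo '{"rows": [[0, 0, 0, -0.0027, -0.06, 0, 0], [0, 0, 0, -0.0053, -0.12, 0, 0], [0, 0, 0, -0.008, -0.18, 0, 0], [0, 0, 0, -0.0093, -0.24, 0.0133, 0], [0, 0, 0, -0.0107, -0.3053, 0.0667, 0]]}' | python3 shift.py; echo '{"rows": [[0, 0, 0, 0, 0, 0.06, 0], [0, 0, 0, 0, 0, 0.12, 0], [0, 0, 0, 0, 0, 0.16, 0], [0, 0, 0, 0, 0, 0.1733, 0], [0, 0, 0, 0, 0, 0.1733, 0]]}' | python3 shift.py
```

```text
time: 3.0
ee_pos: [0.5453, -0.1618, 0.1741]
orientation: [0.998, -0.06, 0.001, 0.0]
ft_force: [1.2, -0.4, -0.7]
opening: 0.01
grasp_force: 12.0
time: 3.5
ee_pos: [0.5437, -0.1632, 0.042]
orientation: [0.998, -0.061, -0.002, -0.001]
ft_force: [0.6, 0.2, 1.3]
opening: 0.0098
grasp_force: 12.0
```

Run:
```python
from h import *
snap('wrist','w3')
cv2.imwrite('pics/w3c.png',cv2.imread('pics/w3.png'))
```

```text
(no output)
```

View pics/w3c.png

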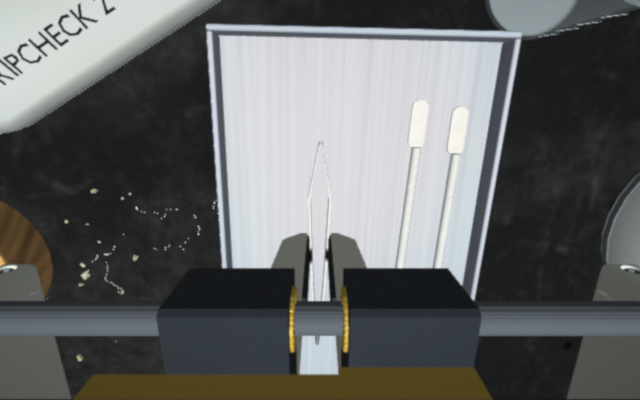

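The tweezers hang level over the tray, tips at (320,142) forward, well clear of the spatulas at x>400. I'll lower them to the floor.

In the tool's units: 0.011 m / 0.75 = 0.0147, 0.006 m / 0.75 = 0.008.

```bash
echo '{"rows": [[0, 0, 0, 0, 0, 0.008, 0], [0, 0, 0, 0, 0, 0.0147, 0], [0, 0, 0, 0, 0, 0.0147, 0], [0, 0, 0, 0, 0, 0.0147, 0]]}' | python3 shift.py
```

```text
time: 3.95
ee_pos: [0.5449, -0.1637, 0.0329]
orientation: [0.998, -0.061, 0.0, 0.0]
ft_force: [1.4, 0.8, 0.4]
opening: 0.01
grasp_force: 12.0
```

In the tool's units: 0.003 m / 0.75 = 0.004.

```bash
echo '{"rows": [[0, 0, 0, 0, 0, 0.004, 0], [0, 0, 0, 0, 0, 0.004, 0], [0, 0, 0, 0, 0, 0.004, 0]]}' | python3 shift.py; echo '{"rows": [[0, 0, 0, 0, 0, 0.0027, 0], [0, 0, 0, 0, 0, 0.0027, 0], [0, 0, 0, 0, 0, 0.0027, 0]]}' | python3 shift.py
```

```text
time: 4.25
ee_pos: [0.5447, -0.1636, 0.0295]
orientation: [0.998, -0.061, 0.0, -0.0]
ft_force: [0.3, 0.9, 0.2]
opening: 0.0098
grasp_force: 12.0
time: 4.55
ee_pos: [0.545, -0.1636, 0.0282]
orientation: [0.998, -0.061, 0.0, 0.0]
ft_force: [-1.7, 0.8, 7.0]
opening: 0.0101
grasp_force: 12.0
```

Floor contact. Release, lift and look.

```bash
echo '{"rows": [[0, 0, 0, 0, 0, 0, 0.025], [0, 0, 0, 0, 0, 0, 0.025], [0, 0, 0, 0, 0, 0, 0.025], [0, 0, 0, 0, 0, 0, 0.025]]}' | python3 shift.py; echo '{"rows": [[0, 0, 0, 0, 0, -0.04, 0.025], [0, 0, 0, 0, 0, -0.0933, 0.025], [0, 0, 0, 0, 0, -0.16, 0.025], [0, 0, 0, 0, 0, -0.2267, 0.06], [0, 0, 0, 0, 0, -0.2667, 0.06]]}' | python3 shift.py;  python3 - <<'E'
from h import *
snap('wrist','w4')
s=env.observe(); M=R.from_quat(s['orientation']).as_matrix(); p=np.array(s['ee_pos'])
print(p,M.T@(np.array([.5545,.0455,p[2]])-p))
E
```

```text
time: 4.95
ee_pos: [0.5446, -0.1636, 0.0274]
orientation: [0.998, -0.061, -0.0, -0.0]
ft_force: [0.7, 0.2, -0.2]
opening: 0.0247
grasp_force: 0.0
time: 5.45
ee_pos: [0.5454, -0.1638, 0.2314]
orientation: [0.998, -0.061, 0.002, 0.001]
ft_force: [-0.3, -0.1, 0.5]
opening: 0.0364
grasp_force: 0.0
[ 0.54670801 -0.1643399   0.2351125 ] [-0.01761786 -0.20924317 -0.00063602]
```

View pics/w4.png

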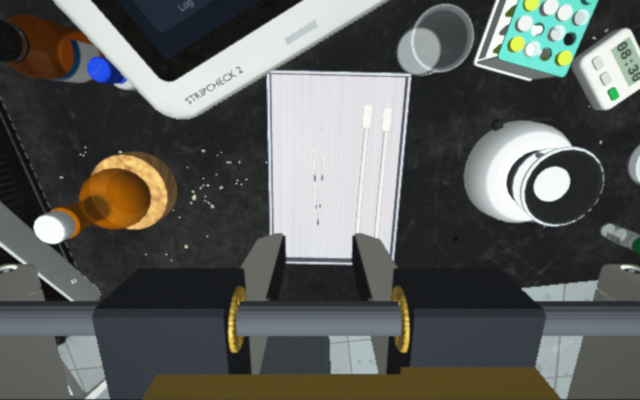

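The tweezers lie in the tray at (318,125)-(318,225), parallel to the spatulas. Next, move over the flask and refine its position from the stopper in the wrist and top images.

In the tool's units: -0.209 m / 0.75 = -0.2787, -0.018 m / 0.75 = -0.024.

```bash
echo '{"rows": [[0, 0, 0, -0.0053, -0.06, 0, 0.07], [0, 0, 0, -0.0107, -0.12, 0, 0.07], [0, 0, 0, -0.016, -0.18, 0, 0.07], [0, 0, 0, -0.0213, -0.24, 0, 0.07], [0, 0, 0, -0.024, -0.2787, 0, 0.07]]}' | python3 shift.py; echo '{"rows": [[0, 0, 0, 0, 0, 0, 0.07], [0, 0, 0, 0, 0, 0, 0.07]]}' | python3 shift.py
python3 - <<'E'
from h import *
s=env.observe(); p=np.array(s['ee_pos']); print(p)
snap('wrist','w5'); 
u,v=proj('w5',np.array([.555,.0455,.138])); print('expect',u,v)
a=cv2.imread('pics/w5.png'); h=cv2.cvtColor(a,cv2.COLOR_BGR2HSV)
m=((h[...,2]>185)&(h[...,1]<45)).astype(np.uint8)
n,l,st,c=cv2.connectedComponentsWithStats(m)
for i in range(1,n):
    if st[i,4]>250 and abs(c[i][0]-u)<80 and abs(c[i][1]-v)<80: print(st[i],c[i],pt('w5',*c[i],.138))
h=cv2.cvtColor(cv2.imread('pics/top0.png'),cv2.COLOR_BGR2HSV)[170:225,165:230]
mm=((h[...,2]>190)&(h[...,1]<60)).astype(np.uint8); n,l,st,c=cv2.connectedComponentsWithStats(mm)
for i in range(1,n):
    if st[i,4]>20: print('top',st[i],pt('top0',*(c[i]+[165,170]),.138))
E
```

```text
time: 6.0
ee_pos: [0.5517, 0.0487, 0.2272]
orientation: [0.998, -0.06, -0.0, -0.0]
ft_force: [0.2, -0.5, 0.4]
opening: 0.0703
grasp_force: 0.0
time: 6.2
ee_pos: [0.552, 0.0462, 0.2272]
orientation: [0.998, -0.06, -0.0, 0.0]
ft_force: [-0.2, -0.6, 0.0]
opening: 0.0702
grasp_force: 0.0
[0.55195969 0.04617459 0.22715688]
expect 317.6194163110838 205.56572188489702
[301 192  33  31 769] [317.04031209 207.24317295] [0.55373924 0.04609192 0.138     ]
top [20 20 10 10 81] [0.55483255 0.04644652 0.138     ]
```

In the tool's units: 0.125 m / 0.75 = 0.1667, 0.002 m / 0.75 = 0.0027.

```bash
echo '{"rows": [[0, 0, 0, 0.0027, 0, 0.04, 0.06], [0, 0, 0, 0.0027, 0, 0.08, 0.06], [0, 0, 0, 0.0027, 0, 0.12, 0.06], [0, 0, 0, 0.0027, 0, 0.1533, 0.06], [0, 0, 0, 0.0027, 0, 0.1667, 0.06]]}' | python3 shift.py 45; echo '{"rows": [[0, 0, 0, 0, 0, 0, 0.06], [0, 0, 0, 0, 0, 0, 0], [0, 0, 0, 0, 0, 0, 0], [0, 0, 0, 0, 0, 0, 0], [0, 0, 0, 0, 0, 0, 0]]}' | python3 shift.py; echo '{"rows": [[0, 0, 0, 0, 0, 0, 0], [0, 0, 0, 0, 0, 0, 0]]}' | python3 shift.py
```

```text
time: 6.75
ee_pos: [0.553, 0.0445, 0.1003]
orientation: [0.998, -0.061, -0.002, 0.0]
ft_force: [-0.0, -0.8, -0.3]
opening: 0.0602
grasp_force: 0.0
time: 7.25
ee_pos: [0.5544, 0.0458, 0.1032]
orientation: [0.998, -0.061, 0.001, -0.0]
ft_force: [0.5, 0.7, 0.5]
opening: 0.0323
grasp_force: 0.0
time: 7.45
ee_pos: [0.5542, 0.0459, 0.1028]
orientation: [0.998, -0.061, 0.0, -0.0]
ft_force: [-0.0, 0.5, 1.4]
opening: 0.0241
grasp_force: 45.0
```

In the tool's units: -0.122 m / 0.75 = -0.1627, -0.11 m / 0.75 = -0.1467.

```bash
echo '{"rows": [[0, 0, 0, 0, 0, -0.0267, 0], [0, 0, 0, 0, 0, -0.0667, 0], [0, 0, 0, 0, 0, -0.1067, 0], [0, 0, 0, 0, 0, -0.1467, 0], [0, 0, 0, 0, 0, -0.1627, 0]]}' | python3 shift.py; echo '{"rows": [[0, 0, 0, 0.008, 0.06, 0, 0], [0, 0, 0, 0.016, 0.12, 0, 0], [0, 0, 0, 0.024, 0.18, 0, 0], [0, 0, 0, 0.032, 0.24, 0, 0], [0, 0, 0, 0.0373, 0.2867, 0, 0]]}' | python3 shift.py
python3 - <<'E'
from h import *
s=env.observe(); M=R.from_quat(s['orientation']).as_matrix(); p=np.array(s['ee_pos'])
print(p,M.T@(np.array([.5225,-.385,p[2]])-p))
E
```

```text
time: 7.95
ee_pos: [0.5548, 0.0458, 0.227]
orientation: [0.998, -0.061, 0.002, -0.0]
ft_force: [-0.4, -0.4, -1.7]
opening: 0.024
grasp_force: 45.0
time: 8.45
ee_pos: [0.5553, -0.1733, 0.2234]
orientation: [0.998, -0.061, -0.001, -0.0]
ft_force: [0.4, 0.9, -1.9]
opening: 0.0238
grasp_force: 45.0
[ 0.55526964 -0.17331925  0.2234153 ] [-6.75598758e-03  2.14095642e-01 -1.48107278e-05]
```

In the tool's units: 0.214 m / 0.75 = 0.2853, 0.18 m / 0.75 = 0.24.

```bash
echo '{"rows": [[0, 0, 0, -0.0013, 0.06, 0, 0], [0, 0, 0, -0.0027, 0.12, 0, 0], [0, 0, 0, -0.0053, 0.18, 0, 0], [0, 0, 0, -0.0067, 0.24, 0, 0], [0, 0, 0, -0.0093, 0.2853, 0, 0]]}' | python3 shift.py;echo '{"rows": [[0, 0, 0, 0, 0, 0, 0], [0, 0, 0, 0, 0, 0, 0], [0, 0, 0, 0, 0, 0, 0]]}' | python3 shift.py
python3 - <<'E'
from h import *
s=env.observe(); M=R.from_quat(s['orientation']).as_matrix(); p=np.array(s['ee_pos'])
print(p,M.T@(np.array([.5225,-.385,p[2]])-p), M[:,2])
snap('wrist','w6'); snap('top','t6');snap('scene','s6')
a=cv2.imread('pics/w6.png')[110:280,230:410]; b=cv2.imread('pics/t6.png')[160:250,304:404]; c=cv2.imread('pics/s6.png')
u,v=map(int,proj('s6',p)); print(u,v)
c=c[v-60:v+100,u-75:u+75]
r=lambda x:cv2.resize(x,(390,int(390*x.shape[0]/x.shape[1])),interpolation=cv2.INTER_CUBIC)
x,y=r(a),r(c); H=max(len(x),len(y)); P=lambda i:cv2.copyMakeBorder(i,0,H-len(i),0,0,cv2.BORDER_CONSTANT)
cv2.imwrite('pics/c6.png',np.hstack([P(x),P(y)]))
for P0 in([.5225,-.385,.09],list(p+[0,0,.036]),list(p-[0,0,.054])): print(proj('w6',np.array(P0)))
E
```

```text
time: 8.95
ee_pos: [0.522, -0.3849, 0.2231]
orientation: [0.998, -0.061, -0.001, -0.0]
ft_force: [0.3, 0.1, -1.1]
opening: 0.0238
grasp_force: 45.0
time: 9.25
ee_pos: [0.5232, -0.3814, 0.2239]
orientation: [0.998, -0.06, -0.0, -0.0]
ft_force: [0.0, -0.5, -0.6]
opening: 0.0239
grasp_force: 45.0
[ 0.52319847 -0.38143061  0.22386989] [-2.64662680e-04  3.62744580e-03 -3.00154339e-06] [-7.87763229e-04  9.95065034e-04 -9.99999195e-01]
335 179
(np.float64(321.6372943050405), np.float64(193.89317053194216))
(np.float64(315.9880368583059), np.float64(311.37768688172434))
(np.float64(317.10760890547795), np.float64(226.40205478090883))
```

View pics/c6.png

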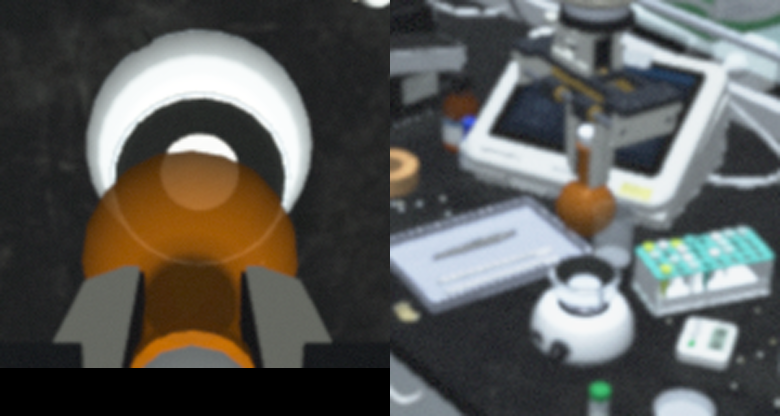

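Upright flask; bulb spans 84-297 in the left crop and the rim 115-286, so it needs about 4 mm more towards -y. Check the x offset from the bulb's upper outline (crop y=150).

Run:
```python
from h import *
s=env.observe(); p=np.array(s['ee_pos'])
rng=np.random.default_rng(0); n=rng.normal(size=(40000,3)); n/=np.linalg.norm(n,axis=1)[:,None]
for dx in(-.003,0,.003):
    for dz in (-.0,):
        c=p+[dx,0,-.0538+dz]; q=np.array([proj('w6',c+.032*k) for k in n[:15000]]); print(dx,q[:,0].min(),q[:,0].max(),q[:,1].min())
print('seen',230+84/2.167,230+297/2.167,110+150/2.167)
M=R.from_quat(s['orientation']).as_matrix();print(p,M.T@(np.array([.5225,-.385,p[2]])-p))
```

```text
-0.003 267.92311468231094 367.5406963034065 181.48208300624646
0 267.1501855327071 367.1673386668316 176.9597069912227
0.003 266.37103255436307 366.79097551581765 172.4013911615339
seen 268.7632671896631 367.05583756345175 179.2201199815413
[ 0.52344385 -0.38151622  0.22447943] [-5.20507145e-04  3.57164386e-03 -4.47767897e-07]
```

In the tool's units: 0.06 m / 0.75 = 0.08, 0.055 m / 0.75 = 0.0733.

```bash
echo '{"rows": [[0, 0, 0, 0, 0.0049, 0.0267, 0], [0, 0, 0, 0, 0.0049, 0.0533, 0], [0, 0, 0, 0, 0.0049, 0.0733, 0], [0, 0, 0, 0, 0.0049, 0.08, 0], [0, 0, 0, 0, 0.0049, 0.08, 0]]}' | python3 shift.py; echo '{"rows": [[0, 0, 0, 0, 0, 0.0027, 0], [0, 0, 0, 0, 0, 0.0053, 0], [0, 0, 0, 0, 0, 0.0053, 0]]}' | python3 shift.py
```

```text
time: 9.9
ee_pos: [0.5227, -0.3859, 0.1641]
orientation: [0.998, -0.06, -0.0, -0.0]
ft_force: [-0.5, -0.8, -0.3]
opening: 0.024
grasp_force: 45.0
time: 10.2
ee_pos: [0.5227, -0.3863, 0.1608]
orientation: [0.998, -0.061, 0.0, 0.0]
ft_force: [-0.2, -0.3, -1.4]
opening: 0.024
grasp_force: 45.0
```

In the tool's units: 0.002 m / 0.75 = 0.0027, 0.001 m / 0.75 = 0.0013.

```bash
echo '{"rows": [[0, 0, 0, 0, 0, 0.0013, 0], [0, 0, 0, 0, 0, 0.0027, 0], [0, 0, 0, 0, 0, 0.0027, 0]]}' | python3 shift.py; echo '{"rows": [[0, 0, 0, 0, 0, 0.0013, 0], [0, 0, 0, 0, 0, 0.0027, 0], [0, 0, 0, 0, 0, 0.0027, 0]]}' | python3 shift.py;  echo '{"rows": [[0, 0, 0, 0, 0, 0.0013, 0], [0, 0, 0, 0, 0, 0.0027, 0], [0, 0, 0, 0, 0, 0.0027, 0]]}' | python3 shift.py
```

```text
time: 10.5
ee_pos: [0.5226, -0.3863, 0.1584]
orientation: [0.998, -0.061, -0.0, -0.0]
ft_force: [-0.4, -1.0, -1.1]
opening: 0.0239
grasp_force: 45.0
time: 10.8
ee_pos: [0.5225, -0.3862, 0.1563]
orientation: [0.998, -0.061, -0.0, -0.0]
ft_force: [0.2, -0.1, -1.8]
opening: 0.0238
grasp_force: 45.0
time: 11.1
ee_pos: [0.5228, -0.3864, 0.1548]
orientation: [0.998, -0.061, 0.0, 0.0]
ft_force: [-0.3, 1.3, 1.9]
opening: 0.0242
grasp_force: 45.0
```

In the tool's units: 0.002 m / 0.75 = 0.0027, 0.001 m / 0.75 = 0.0013.

```bash
echo '{"rows": [[0, 0, 0, 0, 0, 0.0013, 0], [0, 0, 0, 0, 0, 0.0027, 0], [0, 0, 0, 0, 0, 0.0027, 0]]}' | python3 shift.py; echo '{"rows": [[0, 0, 0, 0, 0, 0.0013, 0], [0, 0, 0, 0, 0, 0.0027, 0], [0, 0, 0, 0, 0, 0.0027, 0]]}' | python3 shift.py
```

```text
time: 11.4
ee_pos: [0.5227, -0.3864, 0.1527]
orientation: [0.998, -0.061, 0.0, 0.0]
ft_force: [-0.7, -0.4, 5.1]
opening: 0.024
grasp_force: 45.0
time: 11.7
ee_pos: [0.5228, -0.3864, 0.1508]
orientation: [0.998, -0.061, 0.0, 0.0]
ft_force: [-0.7, 0.6, 5.0]
opening: 0.0244
grasp_force: 45.0
```

In the tool's units: 0.003 m / 0.75 = 0.004, 0.002 m / 0.75 = 0.0027.

```bash
echo '{"rows": [[0, 0, 0, 0, 0, 0.0013, 0], [0, 0, 0, 0, 0, 0.0027, 0], [0, 0, 0, 0, 0, 0.004, 0], [0, 0, 0, 0, 0, 0.004, 0]]}' | python3 shift.py; echo '{"rows": [[0, 0, 0, 0, 0, 0.0013, 0], [0, 0, 0, 0, 0, 0.0027, 0], [0, 0, 0, 0, 0, 0.0027, 0], [0, 0, 0, 0, 0, 0.0027, 0], [0, 0, 0, 0, 0, 0.0027, 0]]}' | python3 shift.py; for i in 1; do python3 -c "
from h import *
L=[]
for i in range(12): snap('top','x'); L.append(env.observe()['ft_force'])
print(np.mean(L,0),np.std(L,0))"; done
```

```text
time: 12.1
ee_pos: [0.523, -0.3865, 0.1481]
orientation: [0.998, -0.061, 0.001, 0.0]
ft_force: [0.3, 1.6, 8.8]
opening: 0.0242
grasp_force: 45.0
time: 12.6
ee_pos: [0.5231, -0.3865, 0.1465]
orientation: [0.998, -0.061, 0.001, 0.0]
ft_force: [-0.4, 0.8, 9.4]
opening: 0.0243
grasp_force: 45.0
[-0.17540763  1.2580942   9.39404699] [0.46917282 0.38035605 0.44758885]
```

In the tool's units: 0.0017 m / 0.75 = 0.0023, 0.0008 m / 0.75 = 0.0011.

```bash
echo '{"rows": [[0, 0, 0, 0, 0, 0.0011, 0], [0, 0, 0, 0, 0, 0.0023, 0], [0, 0, 0, 0, 0, 0.0023, 0], [0, 0, 0, 0, 0, 0.0023, 0]]}' | python3 shift.py; python3 -c "
from h import *
L=[]
for i in range(10): c=snap('wrist','w7'); L.append(env.observe()['ft_force'])
s=env.observe();print(np.mean(L,0),s['ee_pos'],R.from_quat(s['orientation']).as_matrix()[:,2])
snap('scene','s7')"
```

```text
time: 13.6
ee_pos: [0.5232, -0.3865, 0.1449]
orientation: [0.998, -0.061, 0.001, 0.0]
ft_force: [0.3, 1.6, 11.9]
opening: 0.0241
grasp_force: 45.0
[-0.15828036  1.57631868 10.80885404] [ 0.52316697 -0.38657002  0.14496526] [ 0.00163988 -0.00112639 -0.99999802]
```

```bash
python3 -c "
from cell import env
print(env.job_done())"
```

```text
the job is handed in; nothing more can be done
None
```

I handed the job in at about 14 s with the tweezers flat in the tray, tips the same way as the spatulas' blades, and the flask held upright in the cradle. I estimate it is pressed down about 9 mm with about 12 N, from the wrist force and TCP height; the hand-in returned no verdict.

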